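# Fit the blue cover under the lip of the meter housing

## Task

Close the open compartment of the blue water-meter housing with the blue cover: hold it tilted, put one end under the brass lip, then level it down so that it lies flat on the compartment's floor inside the rims, with that end under the lip, and let go. Leave the grey cover where it lies.

Things in the scene. Friction and masses are not known exactly. Their poses are not given: they have to be found in the camera images.
- blue_cover_grip (a point): The blue cover lying flat on the bench: plate 140 (x) by 66 (y) by 6 mm, about 0.16 kg, with an upright brass grip bar at its middle, 14 mm thick (x), 46 long (y), 46 tall. This point: centre of the bar, 29 mm above the plate's underside. z up from the plate; same after a half turn about z. Grip the bar across its thickness (fingers closing along x).
- cavity (a point): Centre of the white floor of the open compartment in the blue meter housing, which is fixed; floor 50 mm above the bench. 158 (x) by 84 mm (y) between the walls; rims 14 mm above the floor; z up. The lip is at its -x end, nearer the robot. Lying flat inside, the cover has 9 mm of play either way along x and y. Housing 172 by 100 mm, with brass pipe ends to 125 mm either way along x.
- lip (a point): Middle of the lower edge of the brass lip on the housing, 18 mm above the compartment's floor and 51 mm to -x of its centre; axes as the compartment's. The lip is 5 mm thick and overhangs the floor by 28 mm, from this edge to the -x wall. The mouth left open is 130 mm long, so the cover enters only with its -x end low (8 to 20 degrees), slid under the lip to -x.
- grey_cover_grip (a point): The grey cover lying flat on the bench: plate 140 (x) by 66 (y) by 6 mm, about 0.16 kg, with an upright brass grip bar at its middle, 14 mm thick (x), 46 long (y), 46 tall. This point: centre of the bar, 29 mm above the plate's underside. z up from the plate; same after a half turn about z. Leave it alone.
Mind the look-alikes: they are no part of the job. There is more than one size of the part that bears blue_cover_grip; the job needs the middle-sized.

How it is judged:
At the end, for the whole second after the job is handed in: The blue cover rests flat on the compartment floor (tilt under 3.4 degrees, height within 4 mm), centred within 14 mm along and 15 mm across, turned under 15 degrees, so one end is under the lip; the grey cover is within 30 mm of where it lay (x of blue_cover_grip in the frame of cavity between -0.014 and 0.014 m and y of blue_cover_grip in the frame of cavity between -0.015 and 0.015 m and z of blue_cover_grip in the frame of cavity between 0.025 and 0.033 m and angle between blue_cover_grip's own z axis and vertical below 0.06 rad and angle between the x axis of blue_cover_grip and the x axis of cavity, either way round below 0.26 rad and distance of grey_cover_grip from where it was at the start of the episode below 0.03 m); the robot touches nothing.
It fails at once if the grey cover is moved more than 30 mm from where it lay (distance of grey_cover_grip from where it was at the start of the episode above 0.03 m).
It also fails if it takes over 42 s, if anything falls off the work surface, if the arm or the gripper's body presses on something with over 40 N, if the wrist force passes 120 N, or if a joint passes its speed limit or range.

## Robot

A 7-joint arm with a two-finger parallel gripper is mounted at the origin on the work surface. World frame = base frame: x ahead of the robot, y to its left, z up, the work surface at z = 0. Lengths are in m, angles in rad, forces in N, time in s.
With the tool pointing down it reaches from about 0.4 to 0.85 m from the base axis. Payload 10.4 kg.
Tool frame: the origin (TCP) lies midway between the tips of the shut fingers; the grasp point (between the pads) lies 19 mm behind it; z points along the fingers, x is the direction in which the jaws open and shut, and the axes are right-handed (so a half turn about z gives the same grasp; the last joint's range is limited). The gripper opens to 85 mm and grips with 20 to 120 N. Pads are 22 mm wide; open, the fingers measure 114 mm over their backs; the gripper's body (76 mm by 85 mm) begins 54 mm behind the grasp point. The pads swing forward as they close: fully open they stand 13 mm farther back than shut.
Start: joints at [-1.128, 0.332, -0.065, 1.46, 0.022, 1.35, -0.088], TCP at [0.281, 0.558, 0.231] pointing down, gripper open.
Joint ranges: [-2.6, 2.6], [-0.5, 2.12], [-1.47, 1.34], [0.16, 2.42], [-1.27, 4.41], [0.06, 2.06], [-2.6, 2.6]. Speed limits (rad/s): [2.22, 2.22, 2.79, 2.79, 3.14, 3.14, 3.14].

## Interface

Orientations are given as a unit quaternion [x, y, z, w].
In Python, from workcell import manip, cams gives the robot as it stands.
- The arm moves only by the tool move_arm, never from a script. Its argument "moves" is a list of rows, each a list of 7 numbers: the turn, a rotation vector about the tool's x, y, z in degrees, then the shift along the tool's x, y, z in m, then the finger opening in m, from 0 to 0.0854. A call has 1 to 10 rows; each row is the pose to reach, as a shift and turn from the pose commanded when the call began, along the tool's axes at that moment; what a row does not reach only later rows make up. A row lasts 1/10 s, in which the tool goes at most 50 mm and 8.59 degrees, less where a joint would pass 70% of its speed; a pose out of reach is approached as far as the arm can. A call with a gripper value outside its range is refused whole. The fingers move at their own pace and stop on an object; "grip_force" is the grip in N (left out, the last holds). Time passes only in rows, so rows that repeat a pose let the fingers close. It gives the time, the measured TCP pose, the force and the opening at its end, in the units of the state.
- manip.get_obs(): the state, without advancing time (a new reading comes with each control period).
- cams.camera(name): name is "scene" or "top" or "wrist"; returns the picture (384x512x3 uint8, red, green, blue); there is no depth.
- cams.camera_params(name): a dict with "fx", "fy", "cx", "cy" (pixels), "xyz" and "rotation" of the camera in the world. Camera axes: x right, y up, looking along -z (the intrinsics and any distortion apply to the point x, -y, -z); pixel columns grow to the right and rows downward; lengths in m; the calibration is good to about 2 mm. A picture is of the moment at which its call begins: read the wrist's pose just before it. camera_params takes no time and is no camera call; for the wrist camera it gives the pose at the moment of the call.
- manip.hand_in(): hands the job in, once; it reports no verdict.
The state is a dict: "clock": time; "joint_pos": joint angles; "joint_velocities": joint speeds; "tau": joint torques, N m; "position": TCP position; "ee_rot": TCP orientation; "ft_force": force on the tool from outside, world axes, zero at the start; "torque": the same for the moment, N m; "grip_width": opening from 0.0 (shut) to 1.0 (fully open).
Only numpy, scipy, OpenCV 4.12 (cv2) and the standard library are available. Lean on these libraries where they do the work, as an engineer would, in place of code of your own. Each camera call takes 0.05 s, during which the arm holds its last target. There are 200 camera calls.

## Working session

There is one attempt and no reset: what is moved stays moved. The work goes in short steps, Python scripts to look and compute and a tool call to move; the robot and the scene stay as the last step left them, time stands still between calls to the robot, and variables do not carry over. Pictures are saved under pics/ and viewed, about 8 in all and at most 12, crops included, and the job is handed in when it is done.

Besides the shell and the picture viewer there is one more tool, called as name(argument=value, ...) on one line, values as JSON. move_arm: Moves the arm, as the interface text tells. Its arguments: {"type":"object","properties":{"moves":{"type":"array","items":{"type":"array","items":{"type":"number"}}},"grip_force":{"type":"number"}},"required":["moves"]}

```bash
mkdir -p pics; ls
python3 - <<'E'
from workcell import manip,cams
import cv2
for n in("top","scene"):
    p=cams.camera_params(n);print(n,p)
    cv2.imwrite(f"pics/{n}1.png",cv2.resize(cams.camera(n)[:,:,::-1],(800,600),interpolation=cv2.INTER_CUBIC))
o=manip.get_obs();print(o)
E
```

```text
pics
top {'fx': 462.9477727444426, 'fy': 462.9477727444426, 'cx': 254.5500324284137, 'cy': 197.75113799473385, 'xyz': array([0.34238786, 0.13474304, 1.12986704]), 'rotation': array([ 0.03033971, -0.02625757, -0.70289949,  0.71015657])}
scene {'fx': 401.7548829783892, 'fy': 401.7548829783892, 'cx': 253.5079535099778, 'cy': 189.12159524195098, 'xyz': array([1.10659656, 0.30050057, 0.90673796]), 'rotation': array([0.20517091, 0.26890042, 0.75627326, 0.56004305])}
{'clock': 0.1, 'joint_pos': array([-1.12759516,  0.33279341, -0.06473165,  1.46085901,  0.02160596,
        1.34988928, -0.0885054 ]), 'joint_velocities': array([ 0.00136955, -0.00102088,  0.00141742, -0.00281936, -0.00237131,
       -0.00091155,  0.00056466]), 'tau': array([ 8.04163501e-04, -6.26742768e+01,  4.87428834e-02, -3.92423308e+01,
        1.63411733e-02,  7.09320389e-03, -5.80450205e-05]), 'position': array([0.28054928, 0.55812207, 0.2306043 ]), 'ee_rot': array([ 8.51204415e-01,  5.24833928e-01, -5.19207826e-04,  3.50757454e-04]), 'ft_force': array([-0.78299911,  0.1965173 , -0.50971222]), 'torque': array([-0.00387033, -0.04839662, -0.01620602]), 'grip_width': 0.9971551572703241}
```

View pics/top1.png

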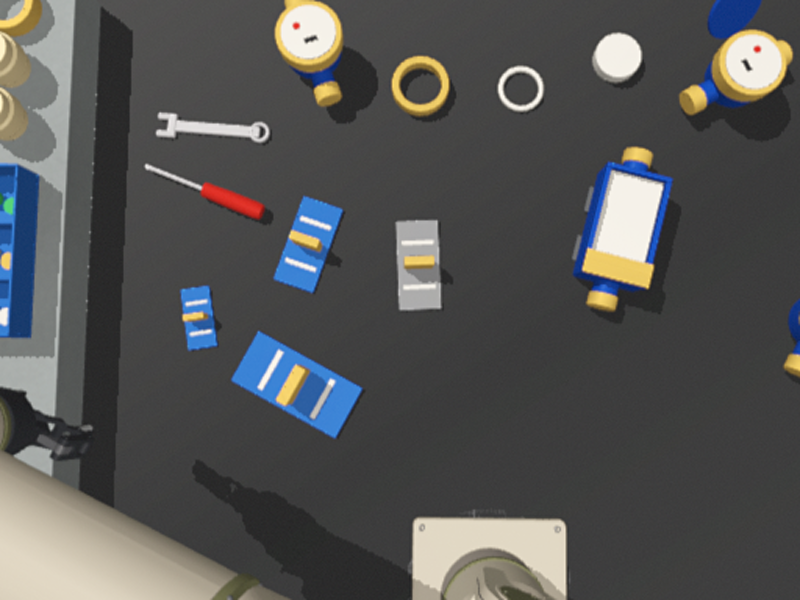

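View pics/scene1.png

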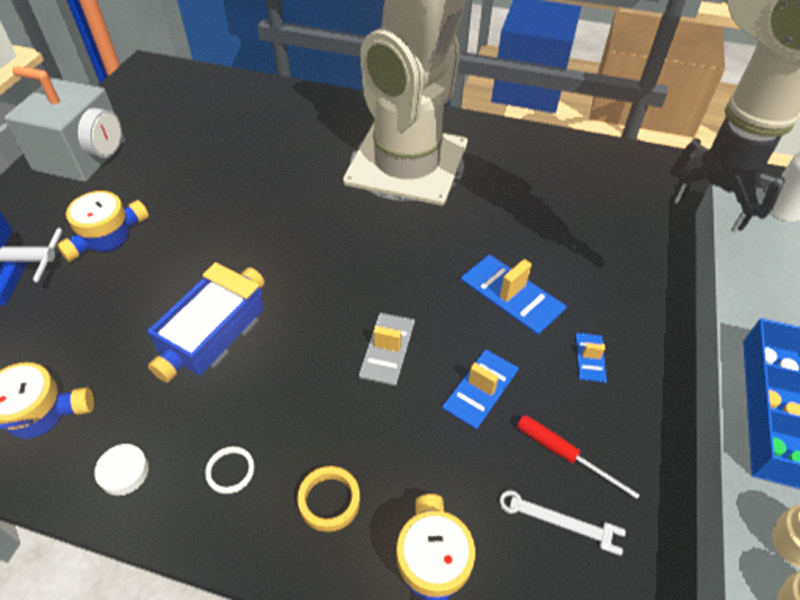

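The middle-sized blue cover is at about (308,243) in the top view, with corners (305,196), (343,208), (315,292) and (274,279). The grey one is at (419,265). The housing is at about (622,225), with its lip at the lower end.

```bash
cat > h.py <<'E'
import numpy as np
from scipy.spatial.transform import Rotation as R
from workcell import manip,cams
def ray(p,u,v,z):
    d=R.from_quat(p["rotation"]).apply([(u-p["cx"])/p["fx"],-(v-p["cy"])/p["fy"],-1]); o=np.array(p["xyz"])
    return o+d*(z-o[2])/d[2]
def proj(p,X):
    c=R.from_quat(p["rotation"]).inv().apply(np.array(X)-p["xyz"]); return np.array([p["cx"]-p["fx"]*c[0]/c[2],p["cy"]+p["fy"]*c[1]/c[2]])
E
cat > a.py <<'E'
from h import *
import cv2
p=cams.camera_params("top");s=.64
def f(l,z):
    return np.array([ray(p,u*s,v*s,z)[:2] for u,v in l])
print("plate",f([(305,196),(343,208),(315,292),(274,279)],.006).round(3).tolist())
print("grey",f([(396,221),(438,220),(441,309),(399,310)],.006).round(3).tolist())
print("hous",f([(608,161),(673,178),(647,292),(574,274)],.064).round(3).tolist())
print("lip",f([(589,248),(655,265),(650,289),(582,272)],.073).round(3).tolist())
print("white",f([(611,170),(668,180)],.05).round(3).tolist())
im=cams.camera("top")[:,:,::-1]
cv2.imwrite("pics/c1.png",np.hstack([cv2.resize(im[85:205,160:260],(400,480),interpolation=cv2.INTER_CUBIC),cv2.resize(im[85:205,350:450],(400,480),interpolation=cv2.INTER_CUBIC)]))
E
python3 a.py
```

```text
plate [[0.61, 0.29], [0.591, 0.23], [0.458, 0.271], [0.478, 0.336]]
grey [[0.571, 0.146], [0.574, 0.08], [0.433, 0.074], [0.431, 0.14]]
hous [[0.654, -0.172], [0.629, -0.269], [0.457, -0.227], [0.483, -0.119]]
lip [[0.52, -0.14], [0.496, -0.236], [0.46, -0.228], [0.484, -0.129]]
white [[0.644, -0.18], [0.629, -0.266]]
```

View pics/c1.png

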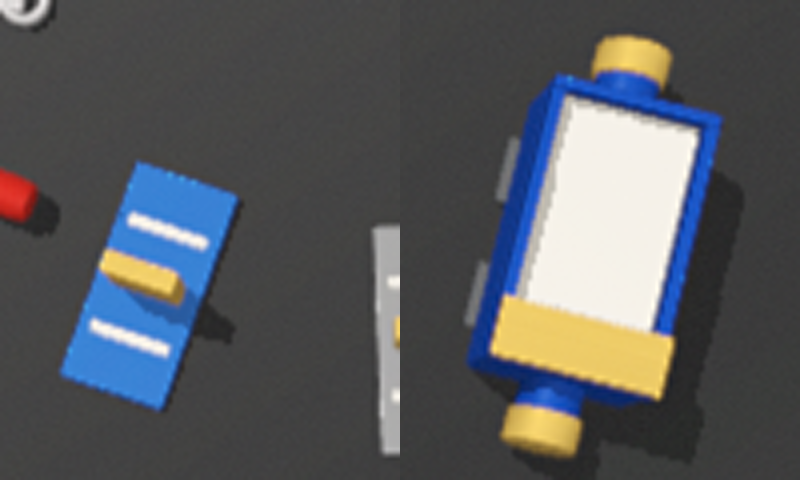

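```bash
cat > b.py <<'E'
from h import *
from scipy.optimize import least_squares
p=cams.camera_params("top")
def fit(obj,px,g):
    def r(q):
        c,s=np.cos(q[2]),np.sin(q[2])
        return np.concatenate([proj(p,[q[0]+c*x-s*y,q[1]+s*x+c*y,z])-u for (x,y,z),u in zip(obj,px)])
    o=least_squares(r,g); print(o.x.round(4),np.degrees(o.x[2]).round(1),o.fun.round(1)); return o.x
A=lambda l,u,v:[np.array([u+a/4,v+b/4])for a,b in l]
fit([(.07,.033,.006),(.07,-.033,.006),(-.07,-.033,.006),(-.07,.033,.006)],A([(137,163),(238,198),(162,410),(62,374)],160,85),[.54,.28,.3])
fit([(.086,.05,.064),(.086,-.05,.064),(-.051,.05,.073),(-.051,-.05,.073),(-.086,.05,.073),(-.086,-.05,.073)],A([(160,75),(321,118),(105,294),(274,338),(89,354),(261,400)],350,85),[.57,-.2,.25])
fit([(.079,.042,.064),(.079,-.042,.05)],A([(167,92),(299,128)],350,85),[.57,-.2,.25])
o=manip.get_obs();print(o["position"],R.from_quat(o["ee_rot"]).as_matrix().round(3))
E
python3 b.py
```

```text
[ 0.5329  0.2829 -0.3226] -18.5 [ 0.2 -0.2  0.1 -0.3  0.1  0.1 -0.3  0.4]
[ 0.5568 -0.1991 -0.2541] -14.6 [-0.7 -0.2  0.7 -0.1 -0.   0.3  0.   0.5  0.3 -0.2 -0.3 -0.4]
[ 0.5561 -0.2026 -0.2058] -11.8 [-0.1 -0.   0.1  0. ]
[0.28057838 0.5581937  0.2307178 ] [[ 0.449  0.893 -0.   ]
 [ 0.893 -0.449 -0.001]
 [-0.001  0.    -1.   ]]
```

```bash
cat >> h.py <<'E'
def tool(yaw,tilt=0):  # degrees; tool x along yaw, +x end raised by tilt
    return R.from_euler('z',yaw,degrees=True)*R.from_euler('y',-tilt,degrees=True)*R.from_euler('x',180,degrees=True)
def row(T,rot,P0,R0):
    P0=np.array(P0)
    return np.r_[(R0.inv()*rot).as_rotvec(degrees=True).round(1),R0.inv().apply(np.array(T)-P0).round(4)].tolist()
def now():
    o=manip.get_obs();return np.array(o["position"]),R.from_quat(o["ee_rot"])
E
python3 -c "
from h import *
print(row([.533,.283,.13],tool(-18.5),*now()))"
```

```text
[0.0, 0.0, 81.8, -0.1324, 0.3491, 0.1009]
```

move_arm(moves=[[0,0,82,-0.132,0.349,0.1,0.05],[0,0,82,-0.132,0.349,0.1,0.05],[0,0,82,-0.132,0.349,0.1,0.05],[0,0,82,-0.132,0.349,0.1,0.05],[0,0,82,-0.132,0.349,0.1,0.05],[0,0,82,-0.132,0.349,0.1,0.05],[0,0,82,-0.132,0.349,0.1,0.05],[0,0,82,-0.132,0.349,0.1,0.05],[0,0,82,-0.132,0.349,0.1,0.05],[0,0,82,-0.132,0.349,0.1,0.05]])

```text
clock: 1.15
position: [0.5338, 0.2821, 0.1306]
ee_rot: [0.986, -0.167, -0.0, 0.001]
ft_force: [0.2, 1.6, -0.4]
grip_width: 0.588
```

move_arm(moves=[[0,0,0,0,0,0,0.05],[0,0,0,0,0,0,0.05]])

```text
clock: 1.35
position: [0.533, 0.284, 0.1312]
ee_rot: [0.987, -0.161, -0.0, 0.0]
ft_force: [0.3, 0.6, 0.2]
grip_width: 0.589
```

```bash
cat > w.py <<'E'
import sys,cv2
from h import *
P,Q=now();p=cams.camera_params("wrist");im=cams.camera("wrist")
np.savez("w.npz",**{k:np.array(v) for k,v in p.items()})
print(P.round(4),Q.as_matrix().round(3).tolist(),manip.get_obs()["clock"])
cv2.imwrite(f"pics/{sys.argv[1]}.png",cv2.resize(im[:,:,::-1],(768,576),interpolation=cv2.INTER_CUBIC))
E
python3 w.py w1
```

```text
[0.533  0.284  0.1312] [[0.948, -0.317, -0.0], [-0.317, -0.948, -0.0], [-0.0, 0.0, -1.0]] 1.4
```

View pics/w1.png

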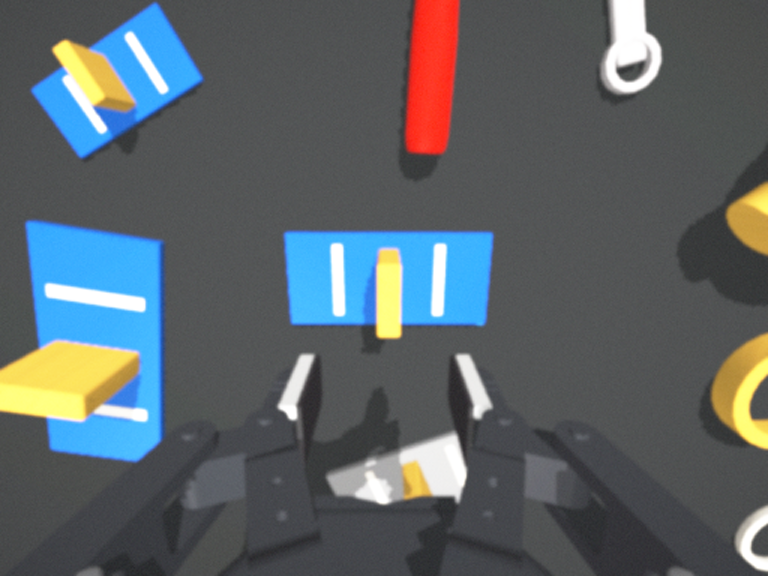

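The wrist view shows the middle cover square to the jaws, with plate corners (285,233), (493,233), (486,325) and (292,325). The bar is centred between the fingers at about x = 388.

```bash
python3 -c "
from h import *
p=np.load('w.npz')
c=np.array([ray(p,u/1.5,v/1.5,.006) for u,v in [(285,233),(493,233),(486,325),(292,325)]])
print(c.round(4),c.mean(0),np.linalg.norm(c-np.roll(c,1,0),axis=1))
print(row([*c.mean(0)[:2],.014],tool(-18.5),*now()))"
```

```text
[[0.4815 0.3371 0.006 ]
 [0.6136 0.2927 0.006 ]
 [0.5929 0.2294 0.006 ]
 [0.4602 0.274  0.006 ]] [0.53707744 0.28330964 0.006     ] [0.06659152 0.13933193 0.06661035 0.13998279]
[-0.0, 0.0, -0.0, 0.0041, -0.0006, 0.1173]
```

move_arm(moves=[[0,0,0,0.003,0,0.04,0.05],[0,0,0,0.003,0,0.08,0.05],[0,0,0,0.003,0,0.105,0.05],[0,0,0,0.003,0,0.116,0.05],[0,0,0,0.003,0,0.116,0.05],[0,0,0,0.003,0,0.116,0.0],[0,0,0,0.003,0,0.116,0.0],[0,0,0,0.003,0,0.116,0.0],[0,0,0,0.003,0,0.116,0.0],[0,0,0,0.003,0,0.116,0.0]], grip_force=70)

```text
clock: 2.4
position: [0.5371, 0.2835, 0.0171]
ee_rot: [0.987, -0.162, 0.001, -0.001]
ft_force: [-0.0, -1.1, 5.9]
grip_width: 0.155
```

move_arm(moves=[[0,0,0,0,0,0,0.0],[0,0,0,0,0,0,0.0],[0,0,0,0,0,0,0.0]])

```text
clock: 2.7
position: [0.5371, 0.2835, 0.0171]
ee_rot: [0.987, -0.162, 0.001, -0.001]
ft_force: [-0.4, 0.8, 6.6]
grip_width: 0.157
```

move_arm(moves=[[0,0,0,0,0,-0.03,0.0],[0,0,0,0,0,-0.07,0.0],[0,0,0,0,0,-0.12,0.0],[0,0,0,0,0,-0.16,0.0],[0,0,0,0,0,-0.16,0.0],[0,0,0,0,0,-0.16,0.0]])

```text
clock: 3.3
position: [0.5364, 0.283, 0.1765]
ee_rot: [0.987, -0.162, 0.001, -0.001]
ft_force: [0.0, 0.2, -2.0]
grip_width: 0.156
```

```bash
cat > t.py <<'E'
from h import *
import sys
# plate pose in cavity frame: dx of tip offset, h tip height above floor, tilt
C=np.array([.557,-.199]);Y=-14.6;OFF=.017
def tgt(tip,h,tilt,y=0):
    # tip: x of low -x bottom edge, cavity frame
    t=np.radians(tilt); x=tip+.07*np.cos(t)-OFF*np.sin(t); z=.05+h+.07*np.sin(t)+OFF*np.cos(t)
    q=R.from_euler('z',Y,degrees=True).apply([x,y,0]); return [C[0]+q[0],C[1]+q[1],z],tool(Y,tilt)
if __name__=="__main__":
    for a in sys.argv[1:]:
        v=[float(k) for k in a.split(",")]; T,r=tgt(*v); print(a,np.round(T,4),row(T,r,*now()))
E
python3 t.py=-1 2>/dev/null; python3 t.py -0.042,0.08,12; python3 -c "from h import *;print(now()[0],manip.get_obs()['ft_force'])"
```

```text
-0.042,0.08,12 [ 0.5792 -0.2048  0.1612] [0.3, 11.9, -4.1, 0.1968, 0.4485, 0.0145]
[0.5363917  0.2830457  0.17646101] [ 0.02320542  0.21861806 -2.03058661]
```

move_arm(moves=[[0,0,0,0.008,0.018,0,0],[0,0,0,0.022,0.05,0,0],[0,0,0,0.04,0.09,0,0],[0,0,-1,0.06,0.135,0,0],[0,0,-1,0.08,0.18,0,0],[0,2,-2,0.1,0.225,0,0],[0,4,-2,0.12,0.27,0,0],[0,6,-3,0.14,0.315,0,0],[0,8,-3,0.158,0.36,0,0],[0.3,10,-4,0.172,0.395,0.0,0]])

```text
clock: 4.3
position: [0.5707, -0.1504, 0.1739]
ee_rot: [0.988, -0.128, 0.086, 0.012]
ft_force: [1.9, -0.0, -2.3]
grip_width: 0.156
```

```bash
python3 t.py -0.042,0.08,12
```

```text
-0.042,0.08,12 [ 0.5792 -0.2048  0.1612] [0.2, 2.0, -0.2, 0.0196, 0.0503, 0.0164]
```

move_arm(moves=[[0,1,0,0.01,0.025,0.006,0],[0,2,0,0.018,0.044,0.012,0],[0,2,0,0.02,0.05,0.016,0],[0,2,0,0.02,0.05,0.016,0],[0,2,0,0.02,0.05,0.016,0]])

```text
clock: 4.8
position: [0.5812, -0.1994, 0.1623]
ee_rot: [0.987, -0.127, 0.103, 0.014]
ft_force: [-0.6, 0.6, -1.6]
grip_width: 0.15
```

```bash
python3 t.py -0.042,0.08,12
python3 - <<'E'
from h import *
import cv2
P,Q=now();p=cams.camera_params("wrist");a=cams.camera("wrist");b=cams.camera("scene")
np.savez("w.npz",**{k:np.array(v) for k,v in p.items()})
print(Q.as_matrix().round(3).tolist())
cv2.imwrite("pics/w2.png",np.hstack([cv2.resize(a,(400,300)),cv2.resize(b[110:260,60:260],(400,300),interpolation=cv2.INTER_CUBIC)])[:,:,::-1])
E
```

```text
-0.042,0.08,12 [ 0.5792 -0.2048  0.1612] [0.0, 0.1, -0.0, -0.0008, 0.0058, 0.001]
[[0.947, -0.253, 0.199], [-0.247, -0.968, -0.053], [0.206, 0.001, -0.979]]
```

View pics/w2.png

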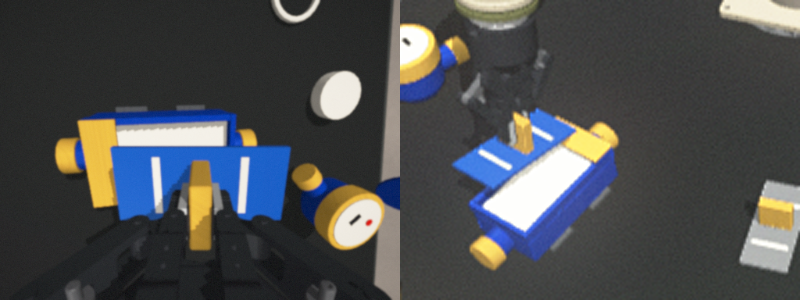

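The cover is held straight and tilted. The housing and lip are visible behind it, so I'll enlarge that part to refine the housing's position.

Run:
```python
from h import *
import cv2
P,Q=now();p=cams.camera_params("wrist");a=cams.camera("wrist")
np.savez("w.npz",**{k:np.array(v) for k,v in p.items()})
cv2.imwrite("pics/w3.png",cv2.resize(a[130:300,60:400],(800,400),interpolation=cv2.INTER_CUBIC)[:,:,::-1])
```

```text
(no output)
```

View pics/w3.png

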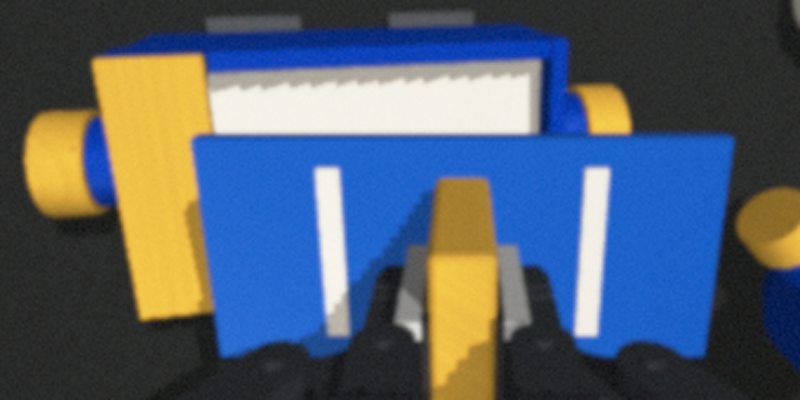

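Crop pixels: lip corners at (93,60), (205,54) and (140,320), and the far rim corner at (568,38). The cover's corners are at (194,138), (733,137), (707,357) and (219,357).

```bash
cat > f.py <<'E'
from h import *
from scipy.optimize import least_squares
p={k:v for k,v in np.load("w.npz").items()}
px=lambda l:np.array([(60+(a+.5)/2.353-.5,130+(b+.5)/2.353-.5)for a,b in l])
O=[(-.086,.05,.073),(-.051,.05,.073),(-.086,-.05,.073),(.086,.05,.064)];U=px([(93,60),(205,54),(140,320),(568,38)])
def r(q):
    X=np.array(O)@R.from_euler('z',q[2]).as_matrix().T+[q[0],q[1],0]
    return np.concatenate([proj(p,x)-u for x,u in zip(X,U)])
o=least_squares(r,[.557,-.199,-.25]);print(o.x,np.degrees(o.x[2]),o.fun.round(1))
P,Q=now()
# cover in tool frame: rotvec + offset of plate underside centre
OB=np.array([(-.07,.033,.006),(.07,.033,.006),(.07,-.033,.006),(-.07,-.033,.006)]);V=px([(194,138),(733,137),(707,357),(219,357)])
def g(q):
    M=Q*R.from_euler('x',np.pi)*R.from_rotvec(q[3:])
    X=M.apply(OB)+P+Q.apply(q[:3]); return np.concatenate([proj(p,x)-u for x,u in zip(X,V)])
o=least_squares(g,[0,0,.017,0,0,0]);print(o.x[:3].round(4),np.degrees(o.x[3:]).round(1),o.fun.round(1))
E
python3 f.py
```

```text
[ 0.56120458 -0.19913595 -0.25140512] -14.404452190435979 [-0.6 -0.5 -0.7  0.4  0.4  0.1  1.3  0.2]
[0.0007 0.0002 0.0192] [-1.9  0.  -0. ] [-0.3 -0.5  0.1 -0.2 -0.5  0.3  0.7  0.5]
```

```bash
sed -i 's/C=.*/C=np.array([.560,-.199]);Y=-14.5;OFF=.018/' t.py; python3 t.py -0.042,0.08,12 -0.042,0.03,12 -0.042,0.004,12 -0.07,.004,12
```

```text
-0.042,0.08,12 [ 0.582  -0.2047  0.1622] [0.0, 0.0, -0.1, 0.0013, 0.0053, 0.0012]
-0.042,0.03,12 [ 0.582  -0.2047  0.1122] [0.0, 0.0, -0.1, -0.0091, 0.0053, 0.0501]
-0.042,0.004,12 [ 0.582  -0.2047  0.0862] [0.0, 0.0, -0.1, -0.0145, 0.0052, 0.0756]
-0.07,.004,12 [ 0.5549 -0.1977  0.0862] [0.0, 0.0, -0.1, -0.0418, 0.0053, 0.0698]
```

move_arm(moves=[[0,0,0,0.001,0.005,0.001,0],[0,0,0,-0.003,0.005,0.02,0],[0,0,0,-0.007,0.005,0.038,0],[0,0,0,-0.009,0.005,0.05,0],[0,0,0,-0.009,0.005,0.05,0],[0,0,0,-0.009,0.005,0.05,0]])

```text
clock: 5.55
position: [0.582, -0.206, 0.1127]
ee_rot: [0.986, -0.127, 0.104, 0.014]
ft_force: [0.2, 0.1, -1.7]
grip_width: 0.153
```

```bash
python3 t.py -0.042,0.03,12 -0.042,0.004,12 -0.07,.004,12
```

```text
-0.042,0.03,12 [ 0.582  -0.2047  0.1122] [0.1, -0.0, -0.2, -0.0005, -0.0012, 0.0005]
-0.042,0.004,12 [ 0.582  -0.2047  0.0862] [0.1, -0.0, -0.2, -0.0059, -0.0013, 0.0259]
-0.07,.004,12 [ 0.5549 -0.1977  0.0862] [0.1, -0.0, -0.2, -0.0333, -0.0012, 0.0201]
```

move_arm(moves=[[0,0,0,-0.003,-0.001,0.01,0],[0,0,0,-0.005,-0.001,0.02,0],[0,0,0,-0.006,-0.001,0.026,0],[0,0,0,-0.006,-0.001,0.026,0],[0,0,0,-0.006,-0.001,0.026,0]])

```text
clock: 6.05
position: [0.5815, -0.2049, 0.0855]
ee_rot: [0.986, -0.127, 0.104, 0.014]
ft_force: [-0.3, 0.1, -1.6]
grip_width: 0.158
```

```bash
python3 t.py -0.042,0.004,12 -0.07,.004,12
python3 - <<'E'
from h import *
import cv2
a=cams.camera("wrist");b=cams.camera("scene")
cv2.imwrite("pics/w4.png",np.hstack([cv2.resize(a[80:380,20:420],(400,300)),cv2.resize(b[130:250,60:220],(400,300),interpolation=cv2.INTER_CUBIC)])[:,:,::-1])
E
```

```text
-0.042,0.004,12 [ 0.582  -0.2047  0.0862] [0.1, 0.0, -0.2, 0.0005, -0.0003, -0.0006]
-0.07,.004,12 [ 0.5549 -0.1977  0.0862] [0.1, 0.0, -0.2, -0.0268, -0.0002, -0.0064]
```

View pics/w4.png

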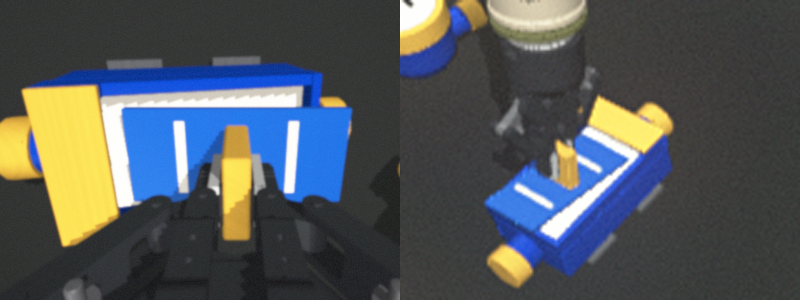

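The low end is inside the mouth, just clear of the lip, with no contact force. Next I slide it under.

move_arm(moves=[[0,0,0,-0.008,0,-0.002,0],[0,0,0,-0.016,0,-0.004,0],[0,0,0,-0.022,0,-0.005,0],[0,0,0,-0.027,0,-0.006,0],[0,0,0,-0.027,0,-0.006,0],[0,0,0,-0.027,0,-0.006,0]])

```text
clock: 6.75
position: [0.555, -0.1976, 0.086]
ee_rot: [0.986, -0.127, 0.104, 0.014]
ft_force: [0.7, -0.2, -1.1]
grip_width: 0.155
```

```bash
python3 t.py -0.07,.004,12 -0.07,.003,8 -0.07,.002,4 -0.07,0.0015,0
python3 - <<'E'
from h import *
import cv2
a=cams.camera("wrist");b=cams.camera("scene")
cv2.imwrite("pics/w5.png",np.hstack([cv2.resize(a[80:380,20:420],(400,300)),cv2.resize(b[130:250,60:220],(400,300),interpolation=cv2.INTER_CUBIC)])[:,:,::-1])
E
```

```text
-0.07,.004,12 [ 0.5549 -0.1977  0.0862] [0.1, -0.0, -0.2, -0.0, 0.0001, -0.0001]
-0.07,.003,8 [ 0.5569 -0.1982  0.0806] [0.1, -4.0, -0.2, 0.0009, 0.0001, 0.0058]
-0.07,.002,4 [ 0.5586 -0.1986  0.0748] [0.1, -8.0, -0.2, 0.0014, 0.0, 0.0117]
-0.07,0.0015,0 [ 0.56   -0.199   0.0695] [0.0, -12.0, -0.2, 0.0017, 0.0, 0.0173]
```

View pics/w5.png

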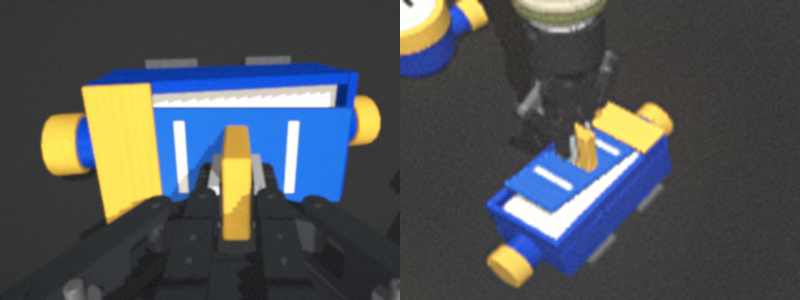

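The end is under the lip and the forces are near zero. Next I level it.

move_arm(moves=[[0,-2,0,0.0005,0,0.003,0],[0,-4,0,0.001,0,0.006,0],[0,-6,0,0.001,0,0.009,0],[0,-8,0,0.0015,0,0.012,0],[0,-10,0,0.0015,0,0.0145,0],[0,-10,0,0.0015,0,0.0145,0]])

```text
clock: 7.45
position: [0.5598, -0.199, 0.0714]
ee_rot: [0.992, -0.128, 0.017, 0.003]
ft_force: [-0.0, 0.5, -2.3]
grip_width: 0.157
```

```bash
python3 t.py -0.07,.002,2 -0.07,0.0,0;  python3 - <<'E'
from h import *
import cv2
a=cams.camera("wrist");b=cams.camera("scene")
cv2.imwrite("pics/w6.png",np.hstack([cv2.resize(a[80:380,20:420],(400,300)),cv2.resize(b[130:250,60:220],(400,300),interpolation=cv2.INTER_CUBIC)])[:,:,::-1])
E
```

```text
-0.07,.002,2 [ 0.5594 -0.1988  0.0724] [0.1, 0.0, -0.2, -0.0005, -0.0, -0.001]
-0.07,0.0,0 [ 0.56  -0.199  0.068] [0.1, -2.0, -0.2, 0.0, -0.0, 0.0034]
```

View pics/w6.png

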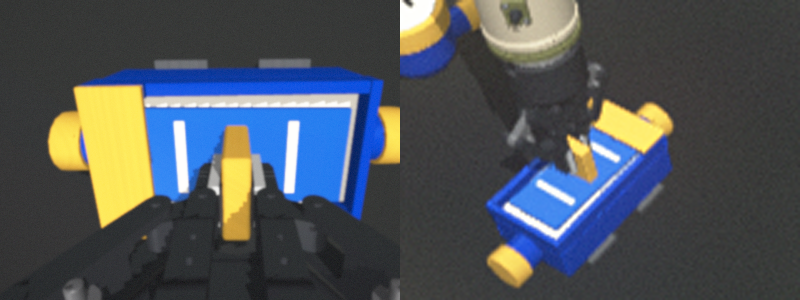

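move_arm(moves=[[0,-1,0,0,0,0.002,0],[0,-2,0,0,0,0.0035,0],[0,-2,0,0,0,0.0035,0],[0,-2,0,0,0,0.0035,0]])

```text
clock: 7.95
position: [0.5593, -0.199, 0.0684]
ee_rot: [0.992, -0.128, -0.0, 0.0]
ft_force: [0.0, -0.3, -1.0]
grip_width: 0.154
```

move_arm(moves=[[0,0,0,0,0,0.001,0],[0,0,0,0,0,0.0015,0],[0,0,0,0,0,0.0015,0]])

```text
clock: 8.25
position: [0.5592, -0.199, 0.0672]
ee_rot: [0.992, -0.128, 0.0, 0.0]
ft_force: [-1.4, -0.5, 0.9]
grip_width: 0.157
```

The cover has touched down, so I release and back straight up.

move_arm(moves=[[0,0,0,0,0,0,0.02],[0,0,0,0,0,0,0.03],[0,0,0,0,0,0,0.035],[0,0,0,0,0,0,0.035],[0,0,0,0,0,-0.02,0.035],[0,0,0,0,0,-0.05,0.035],[0,0,0,0,0,-0.09,0.035],[0,0,0,0,0,-0.13,0.035],[0,0,0,0,0,-0.15,0.035],[0,0,0,0,0,-0.15,0.035]])

```text
clock: 9.25
position: [0.5607, -0.1995, 0.2204]
ee_rot: [0.992, -0.128, 0.003, 0.0]
ft_force: [-0.6, 0.2, -0.7]
grip_width: 0.408
```

```bash
python3 w.py w7
```

```text
[ 0.5607 -0.1995  0.2204] [[0.967, -0.254, 0.005], [-0.254, -0.967, -0.002], [0.006, 0.0, -1.0]] 9.3
```

View pics/w7.png

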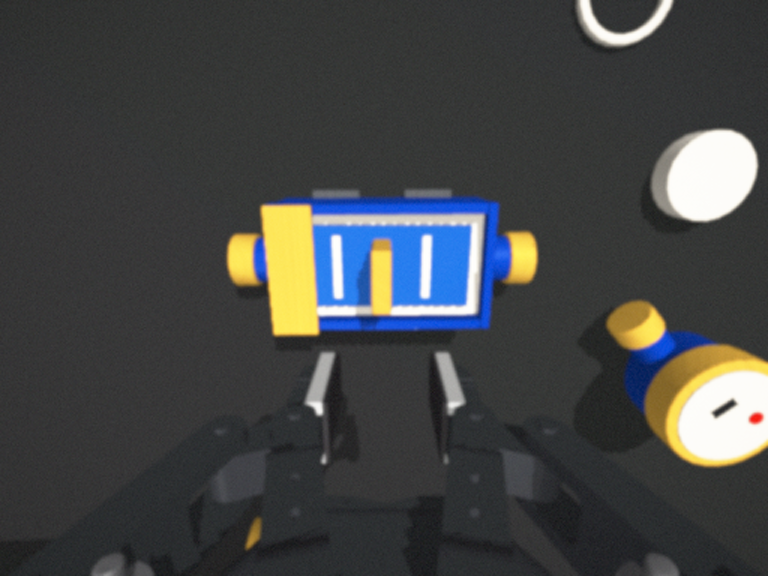

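The cover lies flat with an even margin all round. Its +x edge is at x = 472 and the wall is at about 483, which is roughly 8 mm, and its -x end is under the lip. The gripper is clear.

```bash
python3 -c "
from workcell import manip
print(manip.hand_in())"
```

```text
the job is handed in; nothing more can be done
None
```

The blue cover is in the open compartment of the meter housing, with its -x end under the brass lip. I gripped the middle-sized cover by its bar and tilted it 12°. I then slid its low end under the lip, levelled it onto the floor, let go and backed off. It was handed in at about 9.3 s; no verdict was reported.

- **Final position:** The last wrist picture shows the cover lying flat inside the rims with an even margin across. The gap at the +x end is about 8 mm, so it should be centred to within a couple of millimetres. I judged this by eye from the picture rather than with a fresh fit.
- **Forces:** They stayed within about 7 N, and the gripper finished well clear, with its tip about 0.22 m above the bench.
- **Grey cover:** I never went near it. The last pictures don't show it fully, so I didn't measure it again at the end.
- **Disagreement:** The top and wrist cameras differed by about 4 mm along x for both the cover and the housing. I went mostly with the wrist reading for the housing, which is well inside the 9 mm of play.

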